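# Draw out a drying tray with the draw hook

## Robot

A 7-joint arm with a two-finger parallel gripper is mounted at the origin on a cart in front of the work surface, level with it; the furniture and walls round the work are solid. World frame = base frame: x ahead of the robot, y to its left, z up, the work surface at z = 0. Lengths are in mm, angles in rad, forces in N, time in s.
With the tool pointing down it reaches from about 425 to 1025 mm from the base axis. Payload 3.6 kg.
Tool frame: the origin (TCP) lies between the finger pads; the fingertips stand 19 mm ahead of it and the grasp point (between the pads) is the TCP; z points along the fingers, y is the line along which they close (so a half turn about z gives the same grasp; the last joint's range is limited). The gripper opens to 85 mm and grips with 20 to 120 N. Pads are 22 mm wide; open, the fingers measure 114 mm over their backs; the gripper's body (76 mm by 85 mm) begins 54 mm behind the grasp point. The pads swing forward as they close: fully open they stand 13 mm farther back than shut.
Start: joints at [1.05, 0.591, 0.048, 1.609, -0.033, 0.943, -0.034], TCP at [300.783, -659.666, 250.302] pointing down, gripper open.
Joint ranges: [-2.69, 2.69], [-0.47, 2.24], [-1.27, 1.36], [0.19, 2.51], [-1.53, 4.68], [0.08, 2.07], [-3.09, 3.09]. Speed limits (rad/s): [2.57, 2.57, 3.14, 3.14, 3.14, 3.14, 3.14].

## Interface

Orientations are given as a unit quaternion [x, y, z, w].
In Python, from station import arm gives the robot as it stands.
- The arm moves only by the tool step_arm, never from a script. Its argument "moves" is one flat list of numbers, 6 for each row, row after row: the shift along the tool's x, y, z in cm, then the turn, a rotation vector about the tool's x, y, z in rad. A call has 1 to 8 rows; each row shifts and turns the commanded pose from where the row before left it, along the tool's axes as they then stand; what a row does not reach is not made up. A row lasts 1/8 s, in which the tool goes at most 62.5 mm and 10.7 degrees, less where a joint would pass 70% of its speed; a pose out of reach is approached as far as the arm can. A call with a gripper value outside its range is refused whole. "hand" is the finger opening in cm, from 0 to 8.54, set as the call begins (left out, the last holds). The fingers move at their own pace and stop on an object; "squeeze" is the grip in N (left out, the last holds). Time passes only in rows, so rows that do not move let the fingers close. It gives the time, the measured TCP pose, the force, the opening and the grip force at its end, in the units of the state.
- arm.sense(): the state, without advancing time (a new reading comes with each control period).
- arm.read_camera(name): name is "scene" or "top" or "wrist"; returns a dict with "pixels" (480x640x3 uint8, red, green, blue), "fovy" (degrees; the focal length in pixels is half the picture's height over the tangent of half this angle, whatever the lens; pixels are square), "cx", "cy" (the principal point, pixels), "k1" (the pictures are not rectified: a ray, as slopes to the right and down, at radius r is drawn at 1 + k1 r^2 times it, then the intrinsics apply), "view" (4x4, takes a point from world to camera coordinates). Camera axes: x right, y down, z forward; pixel columns grow to the right and rows downward; lengths in mm; the calibration is good to about 2 mm. A picture is of the moment at which its call begins. There is no depth.
- arm.job_done(): hands the job in; it is judged then, once.
The state is a dict: "time_s": time; "qpos": joint angles; "qd": joint speeds; "effort": joint torques, N m; "ee_pos": TCP position; "orientation": TCP orientation; "ft_force": force on the tool from outside, world axes, zero at the start; "moment": the same for the moment, N m; "finger_gap": opening from 0.0 (shut) to 1.0 (fully open); "grip_force": force on a finger pad.
Only numpy, scipy, OpenCV 4.12 (cv2) and the standard library are available. Lean on these libraries where they do the work, as an engineer would, in place of code of your own. Each camera call takes 0.05 s, during which the arm holds its last target. There are 200 camera calls.

## Task

The low rack on the bench holds two drying trays, one with a bottle-shaped sand core on it and one with a plain straight core. Take the draw hook from its leaning stand, hook it down through the slot in the tongue of the tray that carries the bottle-shaped core and draw that tray out until the core, still standing on it, is wholly clear of the hood in front of the rack, then put the hook back in its stand. Leave the other tray, its core and the things nearby where they are, and do not touch the rack or trays with the gripper itself.

Things in the scene. Friction and masses are not known exactly. Their poses are not given: they have to be found in the camera images.
- rack: Fixed grey drying rack, 170 deep (x) x 196 wide (y) mm, origin under its centre; x points into it, the front (x -85) faces -x. Two open-topped bays at y +46.5 (left) and -46.5 mm, walls 46 high. In front a hood, x -122 to -71, underside 94 and top 99 mm above the bench (a 9 mm lip on it at x -73), roofs the tongues' slots over the full width: reach them leaning, from in front.
- tray_slot_left (a point): Point fixed on the rack, where the centre of the slot in the left tray's tongue lies with that tray fully in: rack x -105, y +46.5, 22 mm above the bench (the tongue's upper face). The tray starts 0 to 18 mm out towards rack -x, which is not reported: see it or feel for it. The tongue is a level steel plate, 40 x 40 x 5 mm, in front of the tray; slot right through, 15 (x) x 21 (y) mm, 17 mm free below it.
- tray_slot_right (a point): The same for the right tray, at rack y -46.5. A tray slides along rack x, goes 120 mm out (from fully in) to a stop and stays where it is left; 2.5 to 3.5 N draw it slowly. The tongue reaches 20 mm forward of the slot's centre; the slot's centre, tray fully in, lies 17 mm behind the hood's front edge.
- stand: Fixed grey hook stand, base 120 x 100 x 6 mm, origin under its centre. The hook leans in it, handle up and towards stand -x, on a sloping rail 14 mm wide, shank between cheeks 20 mm apart (46 high), tip on the base, elbow against a toe stop. A shelf, underside 197, top 202 mm up, front edge at x -35, roofs it, so grip the handle leaning; the hook comes out and goes in along its length.
- stand_seat (a point): Point fixed on the stand, where point hook_grip lies when the hook is seated: x -54, y 0, z 118 mm in the stand's frame. Axes as the stand's.
- hook_grip (a point): Middle of the draw hook's wooden handle, axes as hook. The handle is 90 mm long (along the shank), 18 mm wide across hook y (grip it so), 34 mm the other way.
- hook: Loose draw hook, 0.12 kg, about 180 mm long, wooden handle, round 8 mm steel shank. Its frame is level, with the stand's yaw, while it leans in the stand; in it the shank and handle run along (-0.5, 0, 0.866), 30 degrees from vertical. Origin at the level of the tip's end; elbow at (0, 0, 22) mm, below it the end piece points down, so at this lean it fits down into a slot and draws to -x.
- hook_tip (a point): Round lower end of the hook's end piece: (-3, 0, 0) mm in the hook's frame; the handle's middle lies at (-54, 0, 112) mm.
- core_bottle_mid (a point): Middle (half-way up) of the bottle-shaped sand core: 62 mm tall, base 38 mm diameter, narrower neck; loose, stands on a tray floor 15 mm above the bench. Its tray is the one to draw out; which one differs.
- core_plain_mid (a point): Middle of the plain straight cylindrical sand core, 28 mm diameter, 78 mm tall; loose, stands on the other tray.
- caliper: Steel slide caliper, 66 x 229 x 12 mm, lying loose on the bench, origin under its centre; a bystander.
- bolt_tin: Small round grey tin, 67 mm diameter, 47 mm tall, loose on the bench, origin under its centre; a bystander.
There are look-alikes about, which are no part of the job. Leave any black look-alike of the part that bears core_bottle_mid alone. Several things have the shape of the hook; the one meant has the colours described above.

How it is judged:
By the outcome, as a careful person would: the job done as asked, in the order asked, and still so for the second after the job is handed in, with the robot touching nothing.
It also fails if it takes over 72 s, if anything falls off the work surface, if the arm or the gripper's body presses on something with over 40 N, if the wrist force passes 120 N, or if a joint passes its speed limit or range.

## Working session

There is one attempt and no reset: what is moved stays moved. The work goes in short steps, Python scripts to look and compute and a tool call to move; the robot and the scene stay as the last step left them, time stands still between calls to the robot, and variables do not carry over. Pictures are saved under pics/ and viewed, at most 10 in all, crops included, and the job is handed in when it is done.

Besides the shell and the picture viewer there is one more tool, called after ">>>" as name(argument=value, ...) on one line, values as JSON. step_arm: Moves the arm, as the interface text tells. Its arguments: {"type":"object","properties":{"moves":{"type":"array","items":{"type":"number"}},"hand":{"type":"number"},"squeeze":{"type":"number"}},"required":["moves"]}

```bash
mkdir -p pics; ls
cat > h.py <<'E'
import numpy as np, cv2, pickle
from scipy.spatial.transform import Rotation as R
from station import arm
def snap(name,f):
    c=arm.read_camera(name); cv2.imwrite(f'pics/{f}.png',c['pixels'][:,:,::-1]); pickle.dump(c,open(f'pics/{f}.pkl','wb')); return c
def load(f): return pickle.load(open(f'pics/{f}.pkl','rb'))
def K(c):
    f=240/np.tan(np.radians(c['fovy'])/2); return f
def ray(c,u,v):
    f=K(c); d=np.array([(u-c['cx'])/f,(v-c['cy'])/f]); s=d.copy()
    for _ in range(20): s=d/(1+c['k1']*(s@s))
    V=np.array(c['view']); o=-V[:3,:3].T@V[:3,3]; r=V[:3,:3].T@np.array([s[0],s[1],1]); return o,r/np.linalg.norm(r)
def onz(c,u,v,z):
    o,r=ray(c,u,v); return o+r*(z-o[2])/r[2]
def proj(c,p):
    V=np.array(c['view']); q=V[:3,:3]@np.asarray(p,float)+V[:3,3]; s=q[:2]/q[2]; s=s*(1+c['k1']*(s@s)); return np.array([c['cx'],c['cy']])+K(c)*s
E
python3 - <<'E'
from h import *
for n in('scene','top','wrist'):
    c=snap(n,n+'0'); V=np.array(c['view']); print(n,c['fovy'],c['cx'],c['cy'],c['k1'],(-V[:3,:3].T@V[:3,3]).round(),V[:3,:3].round(2).tolist())
s=arm.sense(); print({k:np.round(v,3) for k,v in s.items()})
E
```

```text
pics
scene 51.81338541479252 322.34908300031793 234.38552429469337 -0.06376948075014151 [100. 640. 854.] [[-0.8, -0.6, 0.01], [-0.42, 0.54, -0.73], [0.43, -0.59, -0.68]]
top 54.89604322489823 324.3376898763196 236.09250158781143 -0.1044483198794232 [ 225.  120. 1186.] [[-0.37, -0.93, -0.0], [-0.88, 0.35, -0.33], [0.31, -0.12, -0.94]]
wrist 68.00894343558548 314.43316290402987 241.39671253683082 -0.00982675862590445 [ 366. -630.  374.] [[0.41, -0.91, -0.0], [-0.87, -0.4, 0.28], [-0.26, -0.12, -0.96]]
{'time_s': np.float64(0.15), 'qpos': array([ 1.05 ,  0.592,  0.048,  1.61 , -0.033,  0.943, -0.034]), 'qd': array([ 0.001, -0.001, -0.001, -0.003,  0.   ,  0.   , -0.   ]), 'effort': array([ 3.0000e-03, -5.4925e+01,  1.5500e+00, -1.9846e+01,  1.0000e-02,
        6.0000e-03,  0.0000e+00]), 'ee_pos': array([ 300.505, -659.112,  249.386]), 'orientation': array([ 0.977,  0.212, -0.   , -0.001]), 'ft_force': array([-0.795, -0.618,  0.268]), 'moment': array([ 0.009, -0.018,  0.02 ]), 'grip_force': np.float64(0.0), 'finger_gap': np.float64(0.999)}
```

View pics/top0.png

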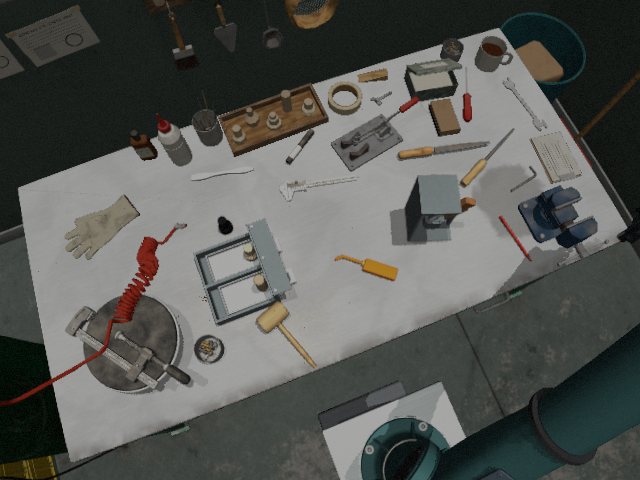

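View pics/scene0.png

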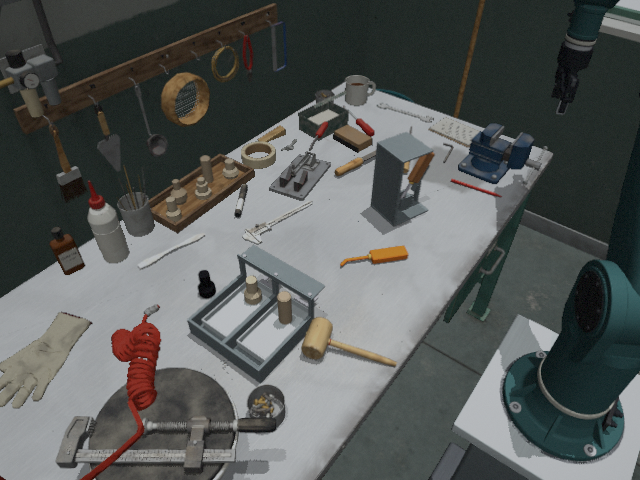

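The top and scene views show the rack around top (240,270) and scene (255,310), with its hood facing the robot's right. The stand is around top (435,208). The orange-handled hook at top (365,265) lies loose, so it is a look-alike. Next I enlarge the rack and stand.

Run:
```python
from h import *
t=cv2.imread('pics/top0.png'); s=cv2.imread('pics/scene0.png')
cr=lambda im,x,y,w=134,h=100:cv2.resize(im[y:y+h,x:x+w],(400,300),interpolation=cv2.INTER_CUBIC)
cv2.imwrite('pics/z.png',np.vstack([np.hstack([cr(t,180,225),cr(t,380,160)]),np.hstack([cr(s,186,240,160,120),cr(s,340,125,147,110)])]))
```

```text
(no output)
```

View pics/z.png

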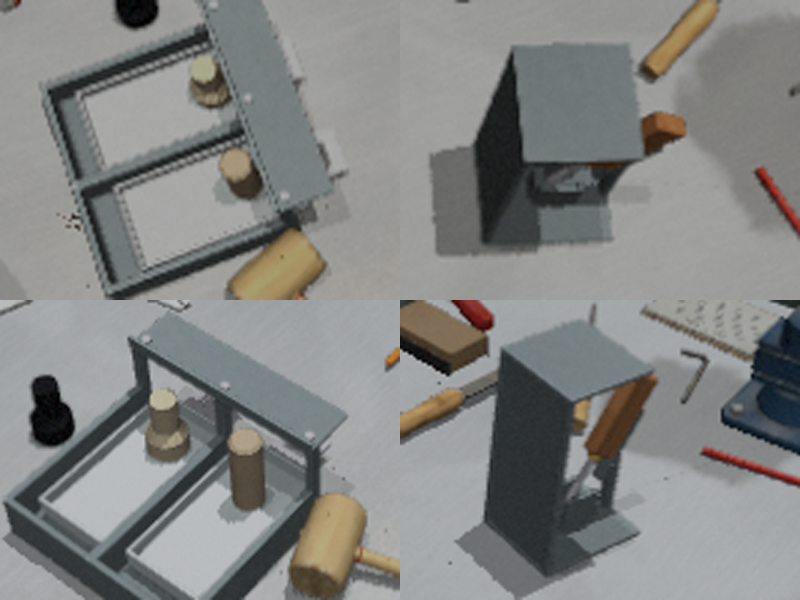

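Bottle core stands in the bay farther from the robot (zoom top (208,80)), which is the rack's right bay since rack x points roughly to world +y. The seated hook's wooden handle sticks out of the stand toward -y (zoom (665,130)). Fitting poses now.

```bash
cat > fit.py <<'E'
from h import *
from scipy.optimize import least_squares
T,S=load('top0'),load('scene0')
def W(p,q): c,s=np.cos(p[2]),np.sin(p[2]); return np.array([p[0]+c*q[0]-s*q[1],p[1]+s*q[0]+c*q[1],q[2]])
zt=lambda u,v:(180+u/2.985,225+v/3); zs=lambda u,v:(186+u/2.5,240+(v-300)/2.5)
zt2=lambda u,v:(380+(u-400)/2.985,160+v/3); zs2=lambda u,v:(340+(u-400)/2.72,125+(v-300)/2.727)
rack=[(T,zt(42,88),(85,-98,46)),(T,zt(108,292),(85,98,46)),(T,zt(330,188),(-122,98,99)),(S,zs(172,315),(-122,-98,99)),(S,zs(347,415),(-122,98,99)),(S,zs(8,505),(85,-98,46))]
def res(p,L): return np.concatenate([proj(c,W(p,q))-uv for c,uv,q in L])
r=least_squares(res,[500,250,1.5],args=(rack,),loss='soft_l1'); print('rack',r.x.round(3),res(r.x,rack).round(1))
def stl(p):
    w,b=p[3],p[4]
    return [(T,zt2(612,240),(-60,50,6)),(T,zt2(513,45),(b,-w,202)),(T,zt2(630,43),(-35,-w,202)),(T,zt2(642,158),(-35,w,202)),(T,zt2(525,162),(b,w,202)),
    (S,zs2(638,533),(-60,50,6)),(S,zs2(655,372),(-35,w,202)),(S,zs2(590,320),(-35,-w,202)),(S,zs2(570,402),(b,w,202)),(S,zs2(500,350),(b,-w,202))]
f=lambda p:res(p,stl(p))
q=least_squares(f,[600,-100,1.5,45,50],loss='soft_l1'); print('stand',q.x.round(3),f(q.x).round(1))
print('grip',W(q.x,(-54,0,118)),'slots L,R',W(r.x,(-105,46.5,22)),W(r.x,(-105,-46.5,22)))
print('core base T',onz(T,*zt(210,98),20), 'rack frame?')
E
python3 fit.py
```

```text
rack [576.878 227.83    1.585] [-0.9 -0.6  0.2  1.6  2.3  0.8 -1.2 -0.7  1.5  0.2 -2.1 -0.8]
stand [ 537.943 -303.035    1.212   49.199   59.191] [ 0.1  0.2  0.2  0.   0.   0.4  0.8  0.3 -0.2 -0.5  0.8  0.1 -0.6 -0.2
 -3.1  0.1  0.1  0.5  0.  -0.4]
grip [ 518.97753673 -353.59453422  118.        ] slots L,R [531.82645738 122.20056044  22.        ] [624.81766463 123.47937775  22.        ]
core base T [617.74104403 179.28884436  20.        ] rack frame?
```

```bash
cat > plan.py <<'E'
from h import *
RACK=np.array([576.878,227.83,1.585]); STAND=np.array([537.943,-303.035,1.212])
def W(p,q): c,s=np.cos(p[2]),np.sin(p[2]); return np.array([p[0]+c*q[0]-s*q[1],p[1]+s*q[0]+c*q[1],q[2]])
def ori(yaw,lean):  # tool z leaning: (sin,0,-cos) in yawed frame, tool x toward +x
    l=np.radians(lean); M=np.array([[np.cos(l),0,np.sin(l)],[0,-1,0],[np.sin(l),0,-np.cos(l)]])
    return R.from_euler('z',yaw).as_matrix()@M
def rows(target,Rt,n,vmax=None):
    s=arm.sense(); p=np.array(s['ee_pos']); R0=R.from_quat(s['orientation'])
    rv=(R0.inv()*R.from_matrix(Rt)).as_rotvec()
    Rc=R0; 
    for i in range(n):
        d=Rc.inv().apply((target-p)/n)/10
        print(', '.join(f'{v:.2f}' for v in d)+', '+', '.join(f'{v:.3f}' for v in rv/n))
        Rc=Rc*R.from_rotvec(rv/n)
    print('per row mm',np.linalg.norm(target-p)/n,'deg',np.degrees(np.linalg.norm(rv))/n,'t',s['time_s'],'gap',s['finger_gap'],'F',np.round(s['ft_force'],1))
E
python3 - <<'E'
from plan import *
Rt=ori(STAND[2],40); g=W(STAND,(-54-2.5,0,118+4.3)); t=g-Rt[:,2]*110
print(t); rows(t,Rt,8)
E
```

```text
[ 493.27471194 -422.14113987  206.56488874]
3.42, -1.69, 0.54, 0.034, 0.083, -0.094
3.51, -1.34, 0.88, 0.034, 0.083, -0.094
3.53, -0.98, 1.21, 0.034, 0.083, -0.094
3.49, -0.60, 1.52, 0.034, 0.083, -0.094
3.39, -0.22, 1.82, 0.034, 0.083, -0.094
3.23, 0.16, 2.10, 0.034, 0.083, -0.094
3.02, 0.53, 2.34, 0.034, 0.083, -0.094
2.75, 0.88, 2.56, 0.034, 0.083, -0.094
per row mm 38.557823316615526 deg 7.4292640546379545 t 0.15 gap 0.9988217851193069 F [-0.8 -0.6  0.3]
```

>>> step_arm(moves=[3.42, -1.69, 0.54, 0.034, 0.083, -0.094, 3.51, -1.34, 0.88, 0.034, 0.083, -0.094, 3.53, -0.98, 1.21, 0.034, 0.083, -0.094, 3.49, -0.6, 1.52, 0.034, 0.083, -0.094, 3.39, -0.22, 1.82, 0.034, 0.083, -0.094, 3.23, 0.16, 2.1, 0.034, 0.083, -0.094, 3.02, 0.53, 2.34, 0.034, 0.083, -0.094, 2.75, 0.88, 2.56, 0.034, 0.083, -0.094], hand=5.5, squeeze=100)

```text
time_s: 1.15
ee_pos: [493.9, -422.3, 207.3]
orientation: [0.771, 0.536, 0.283, -0.195]
ft_force: [0.2, -0.5, -0.3]
finger_gap: 0.644
grip_force: 0.0
```

Run:
```python
from plan import *
c=snap('wrist','w1'); s=arm.sense(); print(s['qpos'])
Rt=ori(STAND[2],40); g=W(STAND,(-56.5,0,122.3)); print(s['ee_pos'],g-Rt[:,2]*110, np.degrees((R.from_quat(s['orientation']).inv()*R.from_matrix(Rt)).as_rotvec()))
u=np.array([-.5,0,.866]);G=np.array([-54,0,118])
im=cv2.imread('pics/w1.png')
for q in (G,G+45*u,G-45*u,(-35,49,202),(-35,-49,202),(-60,50,6),(-60,-50,6),G+45*u+[0,9,0],G+45*u-[0,9,0]):
    p=proj(c,W(STAND,q)); print(np.round(p)); cv2.drawMarker(im,tuple(int(v) for v in p),(255,0,255),0,8,1)
cv2.imwrite('pics/w1m.png',im)
```

```text
[ 1.17539062  0.76776909 -0.47404904  1.64123614 -0.35160838  1.13032233
  0.62708016]
[ 496.78002534 -417.40099645  205.98368603] [ 493.27471194 -422.14113987  206.56488874] [-0.18730358 -0.69805522  0.49883856]
[313. 246.]
[313. 255.]
[313. 239.]
[217. 147.]
[409. 148.]
[263. 296.]
[364. 296.]
[298. 255.]
[329. 255.]
```

View pics/w1m.png

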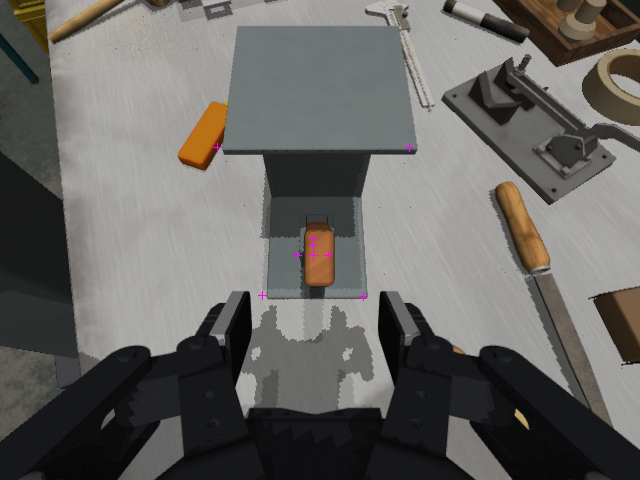

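The picture shows the handle end at about (319,255) against a predicted 313. The base's front corners are at (267,296) and (367,296), about 4 px right of prediction. The arm was still settling, so I retake it and measure the offset in code.

Run:
```python
from plan import *
arm.read_camera('wrist');c=snap('wrist','w2'); s=arm.sense(); print(s['ee_pos'],s['qd'].round(3) if hasattr(s['qd'],'round') else s['qd'])
im=c['pixels'].astype(int)
m=((im[:,:,0]-im[:,:,2])>60)
m[:, :280]=0; m[:,360:]=0; m[:200]=0; m[300:]=0
for r in range(215,292,8):
    x=np.where(m[r])[0]
    if len(x): print(r,x.min(),x.max())
G=np.array([-54,0,118]);u=np.array([-.5,0,.866]);n=np.array([.866,0,.5])
for nm,q in dict(endback=G+45*u+17*n,endfront=G+45*u-17*n,bl=(-60,50,6),br=(-60,-50,6),sl=(-35,49,202),sr=(-35,-49,202)).items(): print(nm,proj(c,W(STAND,q)).round(1))
cv2.imwrite('pics/z2.png',cv2.resize(cv2.imread('pics/w2.png')[130:310,200:440],(800,600),interpolation=cv2.INTER_CUBIC))
Rt=ori(STAND[2],40); print(np.degrees((R.from_quat(s['orientation']).inv()*R.from_matrix(Rt)).as_rotvec()))
```

```text
[ 494.32219435 -420.90105319  206.44669421] [ 0.017 -0.028  0.05  -0.016  0.015 -0.004 -0.007]
239 306 332
247 305 333
255 305 333
263 305 333
271 305 333
279 305 333
287 305 332
endback [313.1 232. ]
endfront [312.9 290.7]
bl [262.5 300.4]
br [364.6 300.9]
sl [216.3 152.5]
sr [410.4 153.4]
[-0.06209736 -0.25201945  0.13002928]
```

View pics/z2.png

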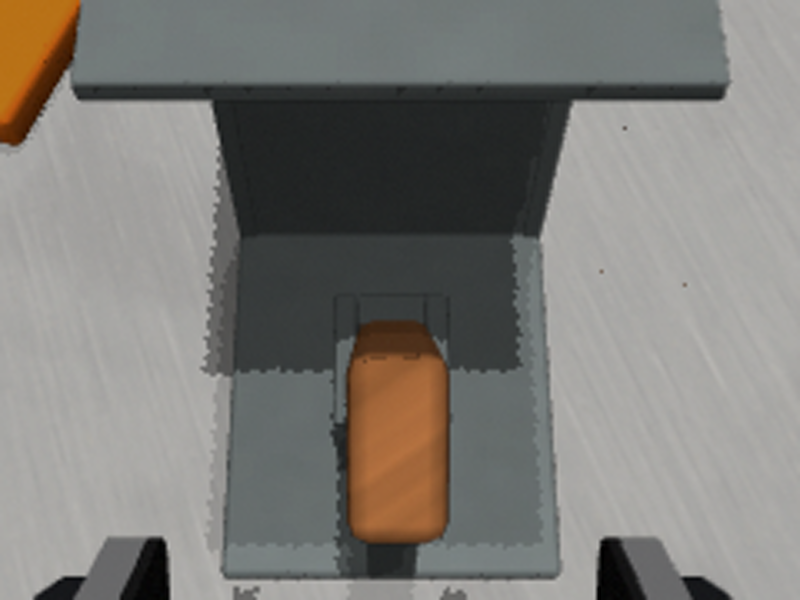

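Handle centre is at x=319 and the fingers' mid-line at 314.5, so the handle is about 2.8 mm toward stand -y. The base and shelf agree on a shift of about 3.3 mm sideways and 1.5 mm forward.

```bash
sed -i 's/^RACK=.*/RACK=np.array([576.878,227.83,1.585]); STAND=np.array([540.5,-305.6,1.212])/' plan.py
python3 - <<'E'
from plan import *
Rt=ori(STAND[2],40); g=W(STAND,(-56.5,0,122.3)); print(g); rows(g,Rt,5)
E
```

```text
[ 520.66016826 -358.50208953  122.3       ]
-0.05, 0.06, 2.16, -0.000, -0.001, 0.000
-0.05, 0.06, 2.16, -0.000, -0.001, 0.000
-0.05, 0.06, 2.16, -0.000, -0.001, 0.000
-0.05, 0.06, 2.16, -0.000, -0.001, 0.000
-0.05, 0.06, 2.16, -0.000, -0.001, 0.000
per row mm 21.603690130926328 deg 0.058061173942242014 t 1.3 gap 0.6437543249168507 F [-0.3 -0.2 -0.6]
```

>>> step_arm(moves=[-0.05, 0.06, 2.2, 0, 0, 0, -0.05, 0.06, 2.2, 0, 0, 0, -0.05, 0.06, 2.2, 0, 0, 0, -0.05, 0.06, 2.2, 0, 0, 0, -0.05, 0.06, 2, 0, 0, 0, 0, 0, 0, 0, 0, 0, 0, 0, 0, 0, 0, 0, 0, 0, 0, 0, 0, 0])

```text
time_s: 2.3
ee_pos: [520.4, -362.2, 124.1]
orientation: [0.772, 0.535, 0.282, -0.193]
ft_force: [0.1, 0.0, -0.8]
finger_gap: 0.645
grip_force: 0.0
```

Run:
```python
from plan import *
c=snap('wrist','w3'); Rt=ori(STAND[2],40); g=W(STAND,(-56.5,0,122.3)); rows(g,Rt,1)
im=c['pixels'].astype(int)
m=((im[:,:,0]-im[:,:,2])>60)
for r in range(200,360,12):
    x=np.where(m[r,260:370])[0]+260
    if len(x): print(r,x.min(),x.max())
```

```text
0.13, -0.10, 0.35, 0.004, -0.000, 0.001
per row mm 3.871057089307561 deg 0.22434340552631882 t 2.35 gap 0.6456275209939024 F [ 0.1 -0.4  0.7]
308 294 326
320 283 339
332 283 339
344 283 340
356 283 339
```

View pics/w3.png

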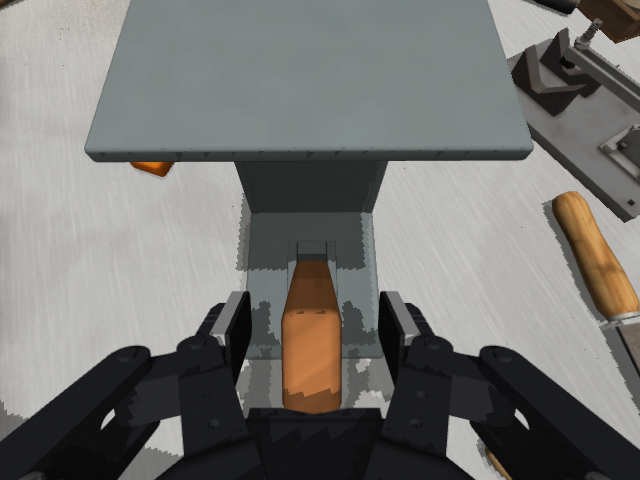

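The handle end sits between the pads, its centre at x=311 against the pads' mid-line at 314.5 (about 1 mm). Shift 1 mm and close.

>>> step_arm(moves=[0, -0.1, 0.1, 0, 0, 0, 0, 0, 0, 0, 0, 0, 0, 0, 0, 0, 0, 0, 0, 0, 0, 0, 0, 0, 0, 0, 0, 0, 0, 0, 0, 0, 0, 0, 0, 0], hand=0, squeeze=115)

```text
time_s: 3.1
ee_pos: [519.8, -359.5, 122.8]
orientation: [0.772, 0.535, 0.282, -0.194]
ft_force: [0.6, -0.8, 0.7]
finger_gap: 0.196
grip_force: 112.0
```

>>> step_arm(moves=[0.17, 0, -0.98, 0, 0, 0, 0.34, 0, -1.97, 0, 0, 0, 0.44, 0, -2.46, 0, 0, 0, 0.44, 0, -2.46, 0, 0, 0, 0.44, 0, -2.46, 0, 0, 0, 0.44, 0, -2.46, 0, 0, 0, 0.17, 0, -0.98, 0, 0, 0])

```text
time_s: 3.98
ee_pos: [494.7, -427.0, 245.0]
orientation: [0.773, 0.535, 0.282, -0.193]
ft_force: [-0.1, 0.0, -1.0]
finger_gap: 0.199
grip_force: 112.1
```

Run:
```python
from plan import *
s=arm.sense(); print(s['ee_pos'],s['finger_gap'],s['grip_force'],s['ft_force'])
Rt=ori(RACK[2],40)
# rack-frame: TCP = hook_grip+( -3.5,.5,4.8), hook_grip = hook origin +(-54,0,112)
def tcp(hx,hy,hz): return W(RACK,(hx-57.5,hy+.5,hz+116.8))
t=W(RACK,(-260,-46.5,340)); print(t, tcp(-105,-46.5,8)); rows(t,Rt,12)
```

```text
[ 494.73520405 -426.9599363   245.01843223] 0.19902380096424524 112.10322976112366 [-0.11175799  0.02941854 -1.03174852]
[627.06614039 -31.48332508 340.        ] [625.18137925  65.99973845 124.8       ]
3.17, -0.13, 1.62, 0.020, 0.000, -0.024
3.17, -0.02, 1.62, 0.020, 0.000, -0.024
3.17, 0.09, 1.62, 0.020, 0.000, -0.024
3.17, 0.20, 1.62, 0.020, 0.000, -0.024
3.16, 0.31, 1.62, 0.020, 0.000, -0.024
3.15, 0.41, 1.61, 0.020, 0.000, -0.024
3.14, 0.52, 1.60, 0.020, 0.000, -0.024
3.13, 0.63, 1.59, 0.020, 0.000, -0.024
3.11, 0.73, 1.58, 0.020, 0.000, -0.024
3.09, 0.84, 1.56, 0.020, 0.000, -0.024
3.07, 0.94, 1.54, 0.020, 0.000, -0.024
3.05, 1.05, 1.52, 0.020, 0.000, -0.024
per row mm 35.64239097425946 deg 1.78989569968767 t 3.975 gap 0.19902380096424524 F [-0.1  0.  -1. ]
```

>>> step_arm(moves=[2.4, 0, -2.8, 0, 0, 0, 2.4, 0, -2.8, 0, 0, 0, 2.4, 0, -2.8, 0, 0, 0])

```text
time_s: 4.35
ee_pos: [494.6, -423.6, 354.7]
orientation: [0.772, 0.535, 0.282, -0.195]
ft_force: [0.7, -0.4, -1.1]
finger_gap: 0.198
grip_force: 112.2
```

Run:
```python
from plan import *
Rt=ori(RACK[2],40); t=W(RACK,(-260,-46.5,345)); print(t); rows(t,Rt,12)
```

```text
[627.06614039 -31.48332508 345.        ]
2.58, -0.11, 2.28, 0.020, -0.000, -0.024
2.59, -0.01, 2.28, 0.020, -0.000, -0.024
2.59, 0.10, 2.28, 0.020, -0.000, -0.024
2.58, 0.21, 2.28, 0.020, -0.000, -0.024
2.58, 0.32, 2.27, 0.020, -0.000, -0.024
2.57, 0.42, 2.27, 0.020, -0.000, -0.024
2.56, 0.53, 2.26, 0.020, -0.000, -0.024
2.54, 0.63, 2.24, 0.020, -0.000, -0.024
2.53, 0.74, 2.23, 0.020, -0.000, -0.024
2.51, 0.84, 2.21, 0.020, -0.000, -0.024
2.49, 0.95, 2.19, 0.020, -0.000, -0.024
2.46, 1.05, 2.17, 0.020, -0.000, -0.024
per row mm 34.498388083723846 deg 1.77889729193068 t 4.35 gap 0.19758301802916123 F [ 0.7 -0.4 -1.1]
```

>>> step_arm(moves=[2.58, -0.11, 2.28, 0.02, 0, -0.024, 2.59, 0, 2.28, 0.02, 0, -0.024, 2.59, 0.1, 2.28, 0.02, 0, -0.024, 2.58, 0.2, 2.28, 0.02, 0, -0.024, 2.58, 0.32, 2.27, 0.02, 0, -0.024, 2.57, 0.42, 2.27, 0.02, 0, -0.024, 2.56, 0.53, 2.26, 0.02, 0, -0.024, 2.54, 0.63, 2.24, 0.02, 0, -0.024])

```text
time_s: 5.35
ee_pos: [583.8, -160.1, 347.9]
orientation: [0.698, 0.628, 0.256, -0.228]
ft_force: [0.4, -0.3, -1.0]
finger_gap: 0.199
grip_force: 112.2
```

>>> step_arm(moves=[2.53, 0.74, 2.23, 0.02, 0, -0.024, 2.51, 0.84, 2.21, 0.02, 0, -0.024, 2.49, 0.95, 2.19, 0.02, 0, -0.024, 2.46, 1.05, 2.17, 0.02, 0, -0.024, 0, 0, 0, 0, 0, 0, 0, 0, 0, 0, 0, 0, 0, 0, 0, 0, 0, 0])

```text
time_s: 6.22
ee_pos: [627.2, -33.3, 344.6]
orientation: [0.659, 0.67, 0.241, -0.242]
ft_force: [0.3, -0.3, -1.1]
finger_gap: 0.19
grip_force: 112.2
```

Run:
```python
from plan import *
arm.read_camera('wrist'); c=snap('wrist','w4'); t=snap('top','t4')
s=arm.sense(); print(s['ee_pos'],s['grip_force'])
im=cv2.imread('pics/w4.png')
for q in [(-122,98,99),(-122,-98,99),(-125,-26.5,22),(-125,-66.5,22),(-125,26.5,22),(-125,66.5,22)]:
    p=proj(c,W(RACK,q)); print(q,p.round(1)); cv2.drawMarker(im,tuple(int(v) for v in p),(255,0,255),0,8,1)
cv2.imwrite('pics/w4m.png',im)
```

```text
[627.25521792 -33.09076327 344.92583182] 112.17724084854126
(-122, 98, 99) [191.3 244.8]
(-122, -98, 99) [357.  244.9]
(-125, -26.5, 22) [298.9 268.7]
(-125, -66.5, 22) [328.  268.7]
(-125, 26.5, 22) [260.5 268.7]
(-125, 66.5, 22) [231.4 268.7]
```

View pics/w4m.png

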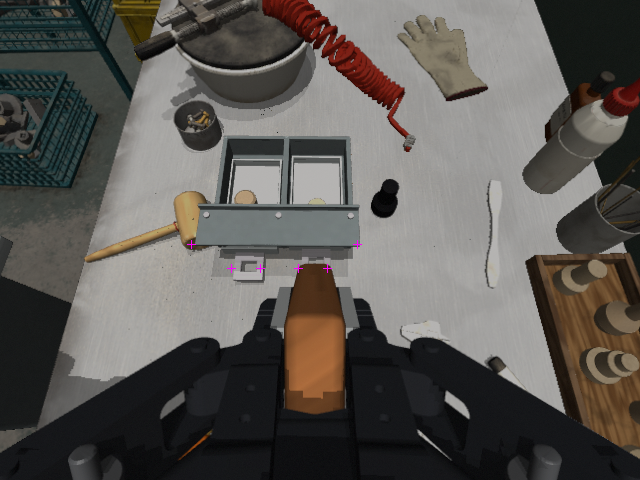

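The wrist view shows the left tongue well out, with its slot at (249,268). The right tongue is mostly hidden under the hood and handle near (316,257). The handle centre column is 315.5 against an expected right-bay centre of 316.6, so the lateral fit is good. I enlarge the tongues to get how far the right tray is out.

Run:
```python
from plan import *
T=load('top0'); Wc=load('w4')
def crop(c,x,y,w,h,k):
    im=cv2.resize(np.ascontiguousarray(c['pixels'][:,:,::-1])[y:y+h,x:x+w],None,fx=k,fy=k,interpolation=cv2.INTER_CUBIC)
    for yy in (46.5,-46.5):
        for out,col in ((0,(255,0,255)),(18,(0,0,255))):
            a=[proj(c,W(RACK,(-125-out,yy+d,22))) for d in(-20,20)]
            a=[tuple(int(v) for v in ((p-[x,y])*k+k/2)) for p in a]; cv2.line(im,a[0],a[1],col,1)
    a=[tuple(int(v) for v in ((proj(c,W(RACK,(-122,d,99)))-[x,y])*k+k/2)) for d in(-98,98)]; cv2.line(im,a[0],a[1],(0,160,0),1)
    return im
A=crop(T,255,215,50,75,8); B=crop(Wc,215,230,50*2,75,4)
B2=crop(Wc,265,230,50,75,8)
print(A.shape,B2.shape); cv2.imwrite('pics/z5.png',np.hstack([A,B2]))
x=Wc
for q in (0,100,200,300):
    s=arm.sense(); M=R.from_quat(s['orientation']).as_matrix(); print(proj(Wc,s['ee_pos']+M[:,2]*q).round(1))
```

```text
(600, 400, 3) (600, 400, 3)
[314.6 327.7]
[314.5 249.8]
[314.4 216.9]
[314.4 198.8]
```

View pics/z5.png

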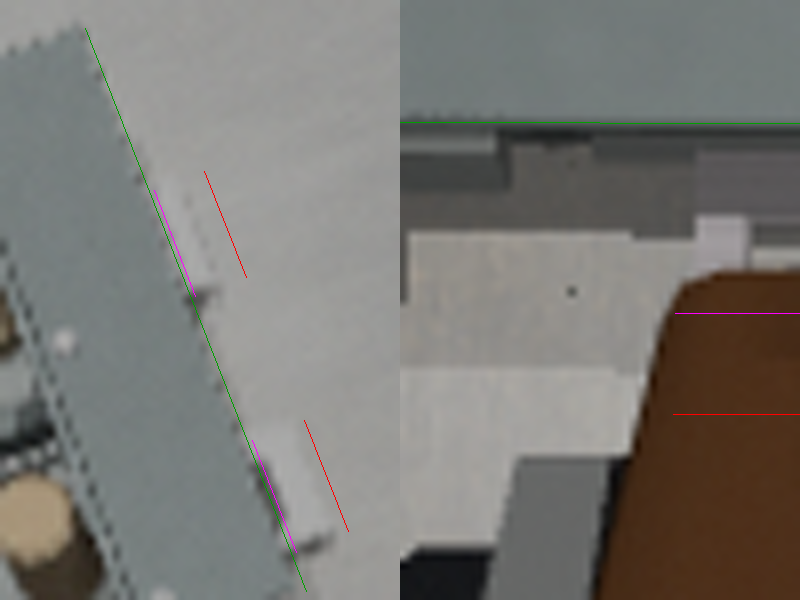

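The top crop shows the right tongue's front edge about 45 % of the way from the 0 mm line to the 18 mm line, so that tray is out about 8 mm. The wrist crop shows the tongue's left edge at column 302. I step aside and lower to see the slot past the handle.

Run:
```python
from plan import *
rows(W(RACK,(-260,-116,245)),ori(RACK[2],40),4)
```

```text
-1.58, 1.72, 1.94, 0.001, -0.000, 0.001
-1.58, 1.73, 1.94, 0.001, -0.000, 0.001
-1.58, 1.73, 1.94, 0.001, -0.000, 0.001
-1.58, 1.73, 1.94, 0.001, -0.000, 0.001
per row mm 30.40860879628275 deg 0.05367852981160994 t 6.375 gap 0.19606542272703925 F [ 0.1  0.  -1.7]
```

>>> step_arm(moves=[-1.6, 1.7, 1.9, 0, 0, 0, -1.6, 1.7, 1.9, 0, 0, 0, -1.6, 1.7, 1.9, 0, 0, 0, -1.6, 1.7, 1.9, 0, 0, 0, 0, 0, 0, 0, 0, 0, 0, 0, 0, 0, 0, 0, 0, 0, 0, 0, 0, 0])

```text
time_s: 7.25
ee_pos: [695.7, -31.1, 247.4]
orientation: [0.659, 0.67, 0.242, -0.242]
ft_force: [-0.4, 0.0, -1.0]
finger_gap: 0.194
grip_force: 112.3
```

Run:
```python
from plan import *
arm.read_camera('wrist'); c=snap('wrist','w6')
s=arm.sense(); print(s['ee_pos'])
im=cv2.imread('pics/w6.png')
for d in (0,8,18):
  print(d,[proj(c,W(RACK,(-105-d+a,-46.5+b,22))).round(1).tolist() for a,b in((-20,20),(-20,-20),(-7.5,10.5),(-7.5,-10.5),(7.5,10.5),(7.5,-10.5))])
print('hood',proj(c,W(RACK,(-122,-98,99))),proj(c,W(RACK,(-122,98,99))))
p=proj(c,W(RACK,(-113,-46.5,22))).astype(int);x,y=p-[60,50]; print(x,y)
cv2.imwrite('pics/z6.png',cv2.resize(im[y:y+96,x:x+128],(768,576),interpolation=cv2.INTER_CUBIC))
```

```text
[695.69934431 -31.06661647 247.24034602]
0 [[234.6, 241.1], [270.2, 241.3], [244.0, 231.1], [262.4, 231.2], [245.0, 219.4], [263.2, 219.4]]
8 [[234.0, 247.7], [269.8, 247.8], [243.4, 237.5], [262.0, 237.6], [244.5, 225.6], [262.8, 225.6]]
18 [[233.2, 256.1], [269.4, 256.2], [242.7, 245.7], [261.5, 245.7], [243.8, 233.5], [262.2, 233.6]]
hood [295.25148866 205.30333242] [ 84.92505213 204.68558149]
193 181
```

View pics/z6.png

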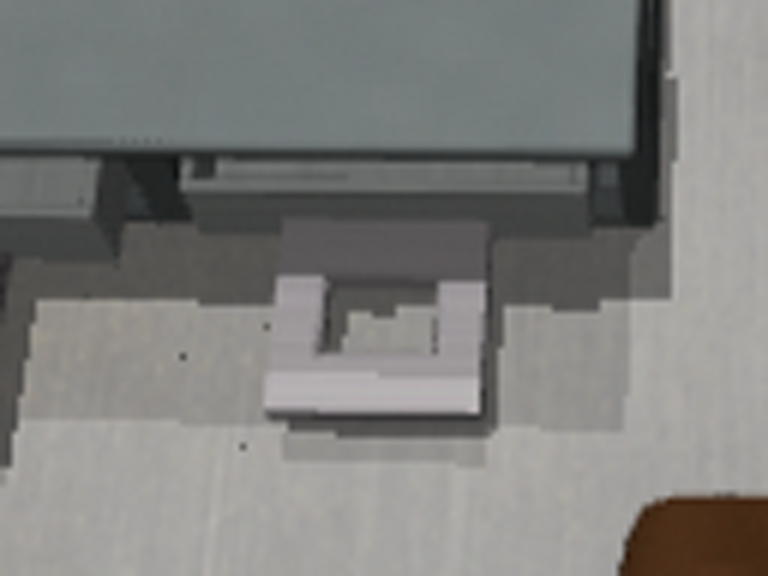

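The zoom shows the right slot clearly, with corners at (318,353), (435,353), (328,280) and (438,282). The tongue's front edge is at row 408. I locate the slot in world coordinates and plan the approach.

```bash
cat >> plan.py <<'E'
SLOT=np.array([0,0,22.])
def rk(p): d=np.asarray(p)[:2]-RACK[:2]; c,s=np.cos(RACK[2]),np.sin(RACK[2]); return np.array([c*d[0]+s*d[1],-s*d[0]+c*d[1],p[2]])
E
python3 - <<'E'
from plan import *
c=load('w6'); L=[(318,353),(435,353),(328,280),(438,282),(265,408),(480,412)]
P=np.array([rk(onz(c,193+u/6,181+v/6,22)) for u,v in L]); print(P.round(1))
print('slot',P[:4].mean(0), 'hood corner',rk(onz(c,193+632/6,181+152/6,99)))
s=arm.sense(); print('tcp rack',rk(s['ee_pos']))
E
```

```text
[[-123.3  -39.2   22. ]
 [-123.3  -61.1   22. ]
 [-108.1  -39.9   22. ]
 [-108.5  -60.9   22. ]
 [-134.5  -30.2   22. ]
 [-135.2  -70.1   22. ]]
slot [-115.80657814  -50.25851026   22.        ] hood corner [-123.08113588 -100.88803567   99.        ]
tcp rack [-260.55814424 -115.13219946  247.24034602]
```

```bash
cat > r.py <<'E'
import sys; from plan import *
# usage: r.py x y z n  (TCP in rack frame)
x,y,z,n=map(float,sys.argv[1:5]); s=arm.sense(); print('now rack',rk(s['ee_pos']).round(1),'moment',np.round(s['moment'],2))
rows(W(RACK,(x,y,z)),ori(RACK[2],40),int(n))
E
python3 r.py -232 -50 247 3
```

```text
now rack [-260.6 -115.1  247.2] moment [-0.84 -0.02  0.01]
0.73, -2.17, 0.61, 0.001, 0.000, 0.002
0.73, -2.17, 0.61, 0.001, 0.000, 0.002
0.73, -2.17, 0.62, 0.001, 0.000, 0.002
per row mm 23.706137917644245 deg 0.1099875821610815 t 7.35 gap 0.19623868656330565 F [-0.  -0.2 -0.4]
```

>>> step_arm(moves=[0.73, -2.17, 0.61, 0, 0, 0, 0.73, -2.17, 0.61, 0, 0, 0, 0.73, -2.17, 0.61, 0, 0, 0, -0.5, 0, 2.9, 0, 0, 0, -0.5, 0, 2.9, 0, 0, 0, -0.5, 0, 2.7, 0, 0, 0, -0.3, 0, 1.6, 0, 0, 0, 0, 0, 0, 0, 0, 0])

```text
time_s: 8.35
ee_pos: [629.1, 48.3, 156.6]
orientation: [0.658, 0.67, 0.241, -0.243]
ft_force: [0.2, 0.1, -0.8]
finger_gap: 0.197
grip_force: 112.6
```

```bash
python3 - <<'E'
from plan import *
arm.read_camera('wrist'); arm.read_camera('wrist')
E
python3 r.py -172 -50 142.8 1
```

```text
now rack [-181.3  -51.   157.6] moment [-0.81 -0.02  0.04]
-0.24, -0.10, 1.73, 0.003, -0.000, 0.004
per row mm 17.538022527052206 deg 0.31049775524435347 t 8.45 gap 0.19700303089607638 F [ 0.5  0.9 -1.5]
```

>>> step_arm(moves=[-0.12, -0.05, 0.87, 0, 0, 0, -0.12, -0.05, 0.87, 0, 0, 0, 0, 0, 0, 0, 0, 0, 0, 0, 0, 0, 0, 0, 0, 0, 0, 0, 0, 0])

```text
time_s: 9.07
ee_pos: [628.8, 56.9, 142.2]
orientation: [0.659, 0.67, 0.242, -0.242]
ft_force: [-0.3, -0.4, -0.9]
finger_gap: 0.193
grip_force: 112.6
```

```bash
python3 r.py -172 -50 124.8 1
python3 - <<'E'
from plan import *
s=snap('scene','s7'); c=snap('wrist','w7')
E
python3 r.py -172 -50 124.8 3
```

```text
now rack [-171.6  -49.5  142.2] moment [-0.86 -0.04  0.04]
-1.15, 0.04, 1.31, 0.002, -0.000, 0.004
per row mm 17.421135648673218 deg 0.2696339914468402 t 9.075 gap 0.19273457727648372 F [-0.3 -0.4 -0.9]
now rack [-171.6  -49.5  142.2] moment [-0.9  -0.02  0.04]
-0.38, 0.02, 0.44, 0.001, -0.000, 0.001
-0.38, 0.02, 0.44, 0.001, -0.000, 0.001
-0.38, 0.02, 0.44, 0.001, -0.000, 0.001
per row mm 5.798534219676185 deg 0.08950826257277088 t 9.175 gap 0.19789023371645145 F [-0.4  0.3 -1.1]
```

>>> step_arm(moves=[-0.29, 0.02, 0.33, 0, 0, 0, -0.29, 0.02, 0.33, 0, 0, 0, 0, 0, 0, 0, 0, 0, 0, 0, 0, 0, 0, 0])

```text
time_s: 9.68
ee_pos: [629.0, 56.9, 133.2]
orientation: [0.659, 0.67, 0.241, -0.243]
ft_force: [-0.3, -0.1, -0.8]
finger_gap: 0.197
grip_force: 112.6
```

>>> step_arm(moves=[-0.29, 0, 0.33, 0, 0, 0, -0.29, 0, 0.33, 0, 0, 0, 0, 0, 0, 0, 0, 0, 0, 0, 0, 0, 0, 0])

```text
time_s: 10.18
ee_pos: [629.1, 56.7, 124.4]
orientation: [0.659, 0.67, 0.241, -0.243]
ft_force: [0.2, 0.1, -1.0]
finger_gap: 0.198
grip_force: 112.6
```

>>> step_arm(moves=[-0.15, 0, -0.13, 0, 0, 0, -0.23, 0, -0.19, 0, 0, 0, -0.38, 0, -0.32, 0, 0, 0, -0.46, 0, -0.39, 0, 0, 0, -0.46, 0, -0.39, 0, 0, 0, -0.46, 0, -0.39, 0, 0, 0, -0.46, 0, -0.39, 0, 0, 0, -0.46, 0, -0.39, 0, 0, 0])

```text
time_s: 11.18
ee_pos: [629.4, 16.4, 124.7]
orientation: [0.658, 0.67, 0.241, -0.243]
ft_force: [-0.4, 1.7, -1.0]
finger_gap: 0.198
grip_force: 112.2
```

```bash
python3 r.py -280 -50 125 12
```

```text
now rack [-212.2  -49.5  124.7] moment [-0.11  0.11  0.08]
-0.43, 0.00, -0.37, 0.000, -0.000, 0.000
-0.43, 0.00, -0.37, 0.000, -0.000, 0.000
-0.43, 0.00, -0.37, 0.000, -0.000, 0.000
-0.43, 0.00, -0.37, 0.000, -0.000, 0.000
-0.43, 0.00, -0.37, 0.000, -0.000, 0.000
-0.43, 0.00, -0.37, 0.000, -0.000, 0.000
-0.43, 0.00, -0.37, 0.000, -0.000, 0.000
-0.43, 0.00, -0.37, 0.000, -0.000, 0.000
-0.43, 0.00, -0.37, 0.000, -0.000, 0.000
-0.43, 0.00, -0.37, 0.000, -0.000, 0.000
-0.43, 0.00, -0.37, 0.000, -0.000, 0.000
-0.43, 0.00, -0.37, 0.000, -0.000, 0.000
per row mm 5.650963316894251 deg 0.0200939669427195 t 11.175 gap 0.19791409409976715 F [-0.4  1.7 -1. ]
```

>>> step_arm(moves=[-0.46, 0, -0.39, 0, 0, 0, -0.46, 0, -0.39, 0, 0, 0, -0.46, 0, -0.39, 0, 0, 0, -0.46, 0, -0.39, 0, 0, 0, -0.46, 0, -0.39, 0, 0, 0, -0.46, 0, -0.39, 0, 0, 0, -0.46, 0, -0.39, 0, 0, 0, -0.46, 0, -0.39, 0, 0, 0])

```text
time_s: 12.18
ee_pos: [630.3, -32.1, 124.7]
orientation: [0.659, 0.67, 0.241, -0.243]
ft_force: [-0.6, 2.2, -1.5]
finger_gap: 0.195
grip_force: 112.3
```

>>> step_arm(moves=[-0.46, 0, -0.39, 0, 0, 0, -0.46, 0, -0.39, 0, 0, 0, -0.3, 0, -0.25, 0, 0, 0, 0, 0, 0, 0, 0, 0, 0, 0, 0, 0, 0, 0])

```text
time_s: 12.8
ee_pos: [631.6, -48.5, 124.8]
orientation: [0.659, 0.67, 0.242, -0.241]
ft_force: [-0.6, 0.0, -1.8]
finger_gap: 0.199
grip_force: 112.4
```

```bash
python3 r.py -278 -50 125 1
python3 - <<'E'
from plan import *
a=snap('scene','s8'); b=snap('top','t8')
p=proj(b,W(RACK,(-150,-49,50))).astype(int);x,y=p-[66,50]
q=proj(a,W(RACK,(-130,-49,50))).astype(int);u,v=q-[80,60]; print(x,y,u,v)
cr=lambda f,x,y,w,h:cv2.resize(cv2.imread(f'pics/{f}.png')[y:y+h,x:x+w],(400,300),interpolation=cv2.INTER_CUBIC)
cv2.imwrite('pics/z8.png',np.hstack([cr('t8',x,y,134,100),cr('s8',u,v,160,120)]))
for xx in(-140,-145,-150): print(xx,proj(b,W(RACK,(xx,-49,77)))-[x,y],proj(a,W(RACK,(xx,-49,77)))-[u,v])
E
```

```text
now rack [-277.   -50.8  124.8] moment [-0.78  0.04  0.08]
-0.06, -0.08, -0.07, 0.004, 0.001, 0.004
per row mm 1.276481550046594 deg 0.34499510874356015 t 12.8 gap 0.19915042461828417 F [-0.6  0.  -1.8]
217 187 194 208
-140 [62.35145215 48.27359843] [82.56495521 49.29034824]
-145 [64.18916711 47.57002164] [84.02931003 47.99007241]
-150 [66.02543499 46.86706777] [85.48588656 46.69673883]
```

View pics/z8.png

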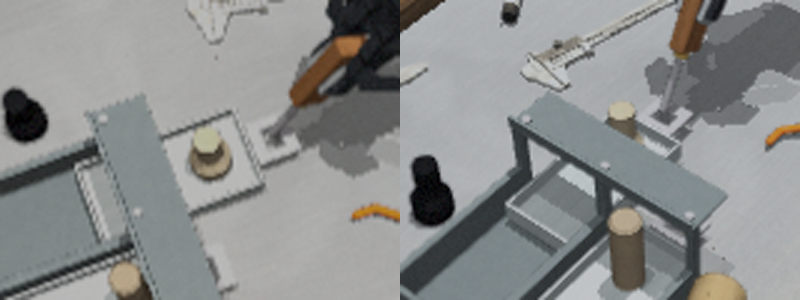

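The bottle core stands upright on the drawn tray. Its top, at zoom (207,142), corresponds to rack x of about -158, so it is clear of the hood by roughly 16 mm. The hook is still in the slot; next I unload it and lift straight up.

>>> step_arm(moves=[0.23, 0, 0.19, 0, 0, 0, 0.32, 0, -0.38, 0, 0, 0, 0.51, 0, -0.61, 0, 0, 0, 0.64, 0, -0.77, 0, 0, 0, 0.9, 0, -1.07, 0, 0, 0, 1.6, 0, -1.9, 0, 0, 0, 2.2, 0, -2.7, 0, 0, 0, 2.2, 0, -2.7, 0, 0, 0])

```text
time_s: 13.9
ee_pos: [630.2, -45.4, 259.0]
orientation: [0.658, 0.67, 0.242, -0.242]
ft_force: [0.4, -0.3, -0.4]
finger_gap: 0.196
grip_force: 112.6
```

Run:
```python
from plan import *
snap('top','t9'); cv2.imwrite('pics/d.png',cv2.absdiff(cv2.imread('pics/t8.png'),cv2.imread('pics/t9.png')))
d=cv2.imread('pics/d.png').max(2); print('core/tray region diff',d[187+35:187+65,217+50:217+85].max())
Rt=ori(STAND[2],40); t=np.array([494.7,-427.0,340.]); rows(t,Rt,12)
```

```text
core/tray region diff 58
-2.01, -1.19, -2.53, -0.019, -0.000, 0.025
-2.04, -1.09, -2.55, -0.019, -0.000, 0.025
-2.07, -0.99, -2.57, -0.019, -0.000, 0.025
-2.09, -0.89, -2.59, -0.019, -0.000, 0.025
-2.11, -0.79, -2.60, -0.019, -0.000, 0.025
-2.13, -0.69, -2.62, -0.019, -0.000, 0.025
-2.14, -0.59, -2.63, -0.019, -0.000, 0.025
-2.16, -0.48, -2.64, -0.019, -0.000, 0.025
-2.17, -0.38, -2.65, -0.019, -0.000, 0.025
-2.18, -0.27, -2.65, -0.019, -0.000, 0.025
-2.18, -0.17, -2.66, -0.019, -0.000, 0.025
-2.19, -0.06, -2.66, -0.019, -0.000, 0.025
per row mm 34.44645849151585 deg 1.7909928413948493 t 13.95 gap 0.19398286313235263 F [0.8 1.3 1.4]
```

>>> step_arm(moves=[2.3, 0, -2.7, 0, 0, 0, 2.3, 0, -2.7, 0, 0, 0, 2.3, 0, -2.7, 0, 0, 0])

```text
time_s: 14.32
ee_pos: [629.3, -44.5, 365.1]
orientation: [0.658, 0.671, 0.241, -0.242]
ft_force: [0.7, 0.2, -1.2]
finger_gap: 0.198
grip_force: 112.5
```

Run:
```python
from plan import *
Rt=ori(STAND[2],40); t=np.array([494.7,-427.0,355.]); rows(t,Rt,12)
```

```text
-2.48, -1.18, -1.98, -0.020, -0.000, 0.024
-2.51, -1.08, -2.00, -0.020, -0.000, 0.024
-2.53, -0.98, -2.02, -0.020, -0.000, 0.024
-2.55, -0.87, -2.04, -0.020, -0.000, 0.024
-2.57, -0.77, -2.05, -0.020, -0.000, 0.024
-2.59, -0.67, -2.07, -0.020, -0.000, 0.024
-2.61, -0.56, -2.08, -0.020, -0.000, 0.024
-2.62, -0.46, -2.09, -0.020, -0.000, 0.024
-2.63, -0.35, -2.10, -0.020, -0.000, 0.024
-2.64, -0.25, -2.10, -0.020, -0.000, 0.024
-2.64, -0.14, -2.11, -0.020, -0.000, 0.024
-2.64, -0.04, -2.11, -0.020, -0.000, 0.024
per row mm 33.804160063068245 deg 1.7932376537209598 t 14.325 gap 0.1980338523389284 F [ 0.7  0.2 -1.2]
```

>>> step_arm(moves=[-2.48, -1.18, -1.98, -0.02, 0, 0.024, -2.51, -1.08, -2.0, -0.02, 0, 0.024, -2.53, -0.98, -2.02, -0.02, 0, 0.024, -2.55, -0.87, -2.04, -0.02, 0, 0.024, -2.57, -0.77, -2.05, -0.02, 0, 0.024, -2.59, -0.67, -2.07, -0.02, 0, 0.024, -2.61, -0.56, -2.08, -0.02, 0, 0.024, -2.62, -0.46, -2.09, -0.02, 0, 0.024])

```text
time_s: 15.32
ee_pos: [539.3, -300.8, 356.9]
orientation: [0.737, 0.583, 0.27, -0.211]
ft_force: [0.3, 0.5, -0.9]
finger_gap: 0.191
grip_force: 112.6
```

>>> step_arm(moves=[-2.63, -0.35, -2.1, -0.02, 0, 0.024, -2.64, -0.25, -2.1, -0.02, 0, 0.024, -2.64, -0.14, -2.11, -0.02, 0, 0.024, -2.64, -0.04, -2.11, -0.02, 0, 0.024, 0, 0, 0, 0, 0, 0, 0, 0, 0, 0, 0, 0, 0, 0, 0, 0, 0, 0])

```text
time_s: 16.2
ee_pos: [495.7, -426.1, 352.7]
orientation: [0.771, 0.536, 0.283, -0.195]
ft_force: [0.3, 0.2, -1.3]
finger_gap: 0.201
grip_force: 112.7
```

Run:
```python
from plan import *
c=snap('wrist','w10')
Rt=ori(STAND[2],40); t=np.array([494.7,-427.0,245.]); rows(t,Rt,4)
im=c['pixels'].astype(int); m=((im[:,:,0]-im[:,:,2])>40)
for r in range(200,420,20):
    x=np.where(m[r,260:370])[0]+260
    if len(x): print(r,x.min(),x.max())
```

```text
-1.76, -0.02, 2.04, 0.000, -0.001, 0.001
-1.76, -0.02, 2.04, 0.000, -0.001, 0.001
-1.75, -0.02, 2.04, 0.000, -0.001, 0.001
-1.75, -0.02, 2.04, 0.000, -0.001, 0.001
per row mm 26.913743779003102 deg 0.06449365581827159 t 16.25 gap 0.196663571226393 F [ 0.1  0.6 -2. ]
280 296 333
300 291 337
320 287 342
340 285 344
360 285 343
380 285 343
400 286 343
```

>>> step_arm(moves=[-1.76, 0, 2.04, 0, 0, 0, -1.76, 0, 2.04, 0, 0, 0, -1.76, 0, 2.04, 0, 0, 0, -1.76, 0, 2.04, 0, 0, 0, 0, 0, 0, 0, 0, 0, 0, 0, 0, 0, 0, 0])

```text
time_s: 17.0
ee_pos: [495.6, -428.7, 245.8]
orientation: [0.772, 0.536, 0.283, -0.194]
ft_force: [0.4, 1.0, -1.1]
finger_gap: 0.199
grip_force: 112.7
```

Run:
```python
from plan import *
for f in('w4','w6','w10'):
    im=load(f)['pixels'].astype(int); m=((im[:,:,0]-im[:,:,2])>40)
    print(f,[(r,np.where(m[r,280:350])[0].min()+280,np.where(m[r,280:350])[0].max()+280) for r in range(262,290,2) if m[r,280:350].sum()>8][:4], np.where(m[255:440,315])[0].max()+255)
Rt=ori(STAND[2],40); rows(np.array([494.7,-427.0,245.]),Rt,1); print(arm.sense()['ee_pos']); rows(np.array([519.8,-359.5,122.8]),Rt,7)
```

```text
w4 [(264, np.int64(304), np.int64(325)), (266, np.int64(300), np.int64(328)), (268, np.int64(299), np.int64(329)), (270, np.int64(299), np.int64(330))] 413
w6 [(264, np.int64(304), np.int64(324)), (266, np.int64(300), np.int64(328)), (268, np.int64(299), np.int64(329)), (270, np.int64(299), np.int64(330))] 413
w10 [(264, np.int64(304), np.int64(325)), (266, np.int64(300), np.int64(329)), (268, np.int64(299), np.int64(330)), (270, np.int64(299), np.int64(330))] 413
0.04, -0.14, 0.14, 0.003, -0.002, 0.003
per row mm 2.0270674147134056 deg 0.25510729291506273 t 17.0 gap 0.19912993410186347 F [ 0.4  1.  -1.1]
[ 495.55444901 -428.65164469  245.8068389 ]
-0.33, -0.03, 2.02, 0.000, -0.000, 0.000
-0.33, -0.03, 2.02, 0.000, -0.000, 0.000
-0.33, -0.03, 2.02, 0.000, -0.000, 0.000
-0.33, -0.03, 2.02, 0.000, -0.000, 0.000
-0.33, -0.03, 2.02, 0.000, -0.000, 0.000
-0.33, -0.02, 2.02, 0.000, -0.000, 0.000
-0.33, -0.02, 2.02, 0.000, -0.000, 0.000
per row mm 20.454269113459606 deg 0.036443898987866104 t 17.0 gap 0.19912993410186347 F [ 0.4  1.  -1.1]
```

>>> step_arm(moves=[0.04, -0.14, 0.1, 0, 0, 0, -0.35, 0, 2.0, 0, 0, 0, -0.35, 0, 2.0, 0, 0, 0, -0.35, 0, 2.0, 0, 0, 0, -0.35, 0, 2.0, 0, 0, 0, -0.35, 0, 2.0, 0, 0, 0, 0, 0, 0, 0, 0, 0, 0, 0, 0, 0, 0, 0])

```text
time_s: 18.0
ee_pos: [512.8, -379.1, 157.7]
orientation: [0.771, 0.536, 0.283, -0.194]
ft_force: [1.7, 1.6, 1.2]
finger_gap: 0.197
grip_force: 113.7
```

Run:
```python
from plan import *
Rt=ori(STAND[2],40); rows(np.array([519.8,-359.5,122.8]),Rt,4)
```

```text
-0.17, -0.01, 1.00, 0.001, -0.001, 0.001
-0.16, -0.01, 1.00, 0.001, -0.001, 0.001
-0.16, -0.01, 1.00, 0.001, -0.001, 0.001
-0.16, -0.01, 1.00, 0.001, -0.001, 0.001
per row mm 10.166125651204638 deg 0.07167861347767693 t 18.0 gap 0.19720559030760304 F [1.7 1.6 1.2]
```

>>> step_arm(moves=[-0.17, 0, 1.0, 0, 0, 0, -0.17, 0, 1.0, 0, 0, 0, -0.17, 0, 1.0, 0, 0, 0, 0, 0, 0, 0, 0, 0, 0, 0, 0, 0, 0, 0])

```text
time_s: 18.62
ee_pos: [517.1, -362.9, 129.1]
orientation: [0.771, 0.536, 0.283, -0.196]
ft_force: [3.2, 5.8, -0.6]
finger_gap: 0.2
grip_force: 113.7
```

Run:
```python
from plan import *
Rt=ori(STAND[2],40); rows(np.array([519.8,-359.5,122.8]),Rt,2)
```

```text
-0.04, 0.07, 0.37, -0.001, -0.002, 0.001
-0.04, 0.06, 0.37, -0.001, -0.002, 0.001
per row mm 3.8079121258879045 deg 0.14771835699330102 t 18.625 gap 0.2002096156844082 F [ 3.2  5.8 -0.6]
```

>>> step_arm(moves=[0.1, 0.07, 0.2, 0, 0, 0, 0, 0.06, 0.2, 0, 0, 0, 0, 0, 0, 0, 0, 0, 0, 0, 0, 0, 0, 0])

```text
time_s: 19.12
ee_pos: [519.4, -362.5, 127.1]
orientation: [0.772, 0.535, 0.282, -0.195]
ft_force: [1.1, 3.8, -1.6]
finger_gap: 0.194
grip_force: 113.7
```

Run:
```python
from plan import *
snap('wrist','w11'); 
Rt=ori(STAND[2],40); rows(np.array([519.8,-359.5,122.8]),Rt,1);s=arm.sense(); print(s['ee_pos'],s['moment'])
```

```text
-0.05, -0.07, 0.52, 0.001, -0.002, 0.001
per row mm 5.314680216237066 deg 0.1424062907355695 t 19.175 gap 0.20039963400521268 F [ 0.8  4.1 -1.4]
[ 519.40036264 -362.55428923  127.13098523] [-0.08630947  0.10939563  0.10969135]
```

>>> step_arm(moves=[-0.02, -0.04, 0.2, 0, 0, 0, -0.02, -0.03, 0.2, 0, 0, 0, 0, 0, 0, 0, 0, 0, 0, 0, 0, 0, 0, 0])

```text
time_s: 19.68
ee_pos: [520.2, -361.1, 124.3]
orientation: [0.772, 0.535, 0.282, -0.194]
ft_force: [1.4, 1.4, 1.3]
finger_gap: 0.196
grip_force: 113.7
```

Run:
```python
from plan import *
snap('wrist','w12')
for f in('w10','w11','w12'):
    im=load(f)['pixels'].astype(int); m=((im[:,:,0]-im[:,:,2])>40)
    print(f,[(r,np.where(m[r,280:350])[0].min()+280,np.where(m[r,280:350])[0].max()+280) for r in range(262,290,2) if m[r,280:350].sum()>8][:3], np.where(m[255:440,315])[0].max()+255)
Rt=ori(STAND[2],40); rows(np.array([519.8,-359.5,122.8]),Rt,1);s=arm.sense(); print(s['ee_pos'],s['moment'])
```

```text
w10 [(264, np.int64(304), np.int64(325)), (266, np.int64(300), np.int64(329)), (268, np.int64(299), np.int64(330))] 413
w11 [(264, np.int64(303), np.int64(325)), (266, np.int64(301), np.int64(328)), (268, np.int64(300), np.int64(329))] 413
w12 [(264, np.int64(304), np.int64(325)), (266, np.int64(300), np.int64(328)), (268, np.int64(299), np.int64(329))] 413
0.00, -0.09, 0.20, 0.003, -0.001, 0.002
per row mm 2.1821600853988152 deg 0.2128794482588467 t 19.725 gap 0.19526437736837526 F [1.7 1.7 1.1]
[ 520.18456925 -361.03096466  124.30667725] [-0.29691316 -0.14973417 -0.16701685]
```

>>> step_arm(moves=[-0.01, -0.05, 0.12, 0, 0, 0, -0.01, -0.03, 0.1, 0, 0, 0, 0, 0, 0, 0, 0, 0, 0, 0, 0, 0, 0, 0])

```text
time_s: 20.23
ee_pos: [519.5, -359.8, 122.7]
orientation: [0.772, 0.535, 0.282, -0.194]
ft_force: [-0.2, -1.3, 5.0]
finger_gap: 0.194
grip_force: 114.3
```

Run:
```python
from plan import *
Rt=ori(STAND[2],40); rows(np.array([519.8,-359.5,122.8]),Rt,1);s=arm.sense(); print(s['ee_pos'],s['moment'])
```

```text
0.03, 0.02, 0.02, 0.003, -0.001, 0.001
per row mm 0.41558589308837635 deg 0.18903227158758568 t 20.225 gap 0.19351300300403976 F [-0.2 -1.3  5. ]
[ 519.50053164 -359.78143184  122.73814168] [-0.17781776 -0.02095645 -0.01324257]
```

Seated: the tip is on the base with an upward force of about 6 N, at the original pose. Release.

>>> step_arm(moves=[0, 0, 0, 0, 0, 0, 0, 0, 0, 0, 0, 0, 0, 0, 0, 0, 0, 0, 0, 0, 0, 0, 0, 0, 0, 0, 0, 0, 0, 0], hand=5.5)

```text
time_s: 20.85
ee_pos: [519.4, -358.9, 122.3]
orientation: [0.772, 0.535, 0.282, -0.194]
ft_force: [-0.7, 0.1, 0.1]
finger_gap: 0.642
grip_force: 0.0
```

>>> step_arm(moves=[0, 0, -1.5, 0, 0, 0, 0, 0, -2.5, 0, 0, 0, 0, 0, -3.0, 0, 0, 0, 0, 0, -4.0, 0, 0, 0, 0, 0, 0, 0, 0, 0, 0, 0, 0, 0, 0, 0, 0, 0, 0, 0, 0, 0])

```text
time_s: 21.72
ee_pos: [494.3, -423.6, 205.8]
orientation: [0.771, 0.536, 0.282, -0.196]
ft_force: [-0.2, 0.1, 0.8]
finger_gap: 0.647
grip_force: 0.0
```

Run:
```python
from plan import *
c=snap('wrist','w13'); snap('top','t13'); snap('scene','s13'); s=arm.sense(); print(s['ee_pos'],s['finger_gap'],s['ft_force'])
im=c['pixels'].astype(int); m=((im[:,:,0]-im[:,:,2])>60)
for r in range(215,300,8):
    x=np.where(m[r,280:360])[0]+280
    if len(x): print(r,x.min(),x.max())
G=np.array([-54,0,118]);u=np.array([-.5,0,.866]);n=np.array([.866,0,.5])
for nm,q in dict(endback=G+45*u+17*n,endfront=G+45*u-17*n).items(): print(nm,proj(c,W(STAND,q)).round(1))
# compare with start: handle patch in top & scene images
for a,b in(('top0','t13'),('scene0','s13')):
    A,B=[cv2.cvtColor(cv2.imread(f'pics/{f}.png'),cv2.COLOR_BGR2GRAY) for f in(a,b)]
    d=cv2.absdiff(cv2.GaussianBlur(A,(3,3),0),cv2.GaussianBlur(B,(3,3),0)); mm=(d>30).astype('uint8')
    k,_,st,ce=cv2.connectedComponentsWithStats(mm); print(a,[(st[i,:5].tolist()) for i in range(1,k) if st[i,4]>15])
# core template position from t8 in t13
A=cv2.imread('pics/t8.png');B=cv2.imread('pics/t13.png'); r=cv2.matchTemplate(B[215:265,250:320],A[225:252,276:298],cv2.TM_CCOEFF_NORMED); print(cv2.minMaxLoc(r),'expect loc',(26,10))
```

```text
[ 494.43423116 -424.03999092  205.90350577] 0.6450721457884997 [0.13280176 0.26513497 0.31947505]
231 303 330
239 302 330
247 302 330
255 302 330
263 302 330
271 303 330
279 303 329
endback [317.7 225.7]
endfront [317.6 284.2]
top0 [[616, 119, 21, 21, 84], [581, 138, 6, 9, 18], [489, 146, 107, 68, 3151], [591, 153, 13, 20, 41], [536, 197, 3, 11, 23], [521, 203, 14, 9, 88], [454, 207, 73, 96, 3207], [617, 220, 23, 22, 214], [271, 224, 24, 10, 46], [305, 229, 6, 6, 18], [280, 235, 15, 13, 125], [304, 238, 13, 6, 30], [205, 242, 36, 15, 70], [209, 246, 42, 34, 827], [245, 246, 13, 16, 108], [510, 246, 64, 43, 1207], [281, 248, 25, 12, 84], [482, 293, 28, 19, 87], [567, 324, 73, 56, 306], [367, 386, 27, 19, 252], [400, 387, 28, 14, 69], [529, 388, 21, 17, 138], [386, 419, 20, 16, 150], [430, 418, 22, 30, 236], [534, 429, 24, 28, 131], [446, 432, 32, 21, 99], [598, 442, 10, 8, 30], [423, 450, 8, 13, 19], [430, 450, 13, 30, 121], [557, 460, 23, 8, 64], [474, 468, 24, 12, 83]]
scene0 [[603, 0, 17, 8, 87], [586, 11, 20, 20, 244], [569, 38, 27, 8, 75], [571, 45, 20, 6, 59], [488, 57, 12, 8, 41], [478, 61, 25, 21, 253], [461, 83, 5, 9, 24], [455, 99, 6, 13, 41], [435, 112, 15, 19, 162], [453, 120, 27, 21, 240], [494, 175, 33, 46, 800], [419, 177, 78, 65, 2127], [491, 248, 14, 23, 73], [295, 252, 9, 6, 35], [276, 254, 35, 19, 201], [593, 257, 12, 10, 34], [605, 258, 35, 36, 124], [562, 264, 25, 60, 136], [245, 272, 16, 12, 94], [259, 276, 14, 11, 84], [605, 276, 7, 48, 154], [244, 282, 19, 21, 186], [278, 284, 11, 8, 47], [201, 289, 59, 47, 1201], [529, 320, 28, 31, 453], [498, 323, 25, 61, 742], [203, 325, 21, 15, 86], [590, 442, 3, 8, 16], [433, 451, 20, 29, 341], [517, 452, 17, 6, 53], [568, 461, 14, 6, 34]]
(-0.34885865449905396, 0.9992429614067078, (21, 18), (26, 10)) expect loc (26, 10)
```

```bash
python3 -c "
from station import arm; print(arm.job_done())"
```

```text
the job is handed in; nothing more can be done
None
```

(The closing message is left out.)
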